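# Shift the jar mill into the yellow gear

### The job

The jar mill stands stopped in its red gear. Push its gear lever with your fingertips, without gripping or forcing it, out of that gear and along the H-shaped gate fully home into the gear marked with the yellow disc, without running it into any other gear on the way. Leave the lever there and do not disturb the jars on the rollers or the things standing around the mill.

Things in the scene. Friction and masses are not known exactly. Their poses are not given: they have to be found in the camera images.
- mill: Bench jar mill, bolted down: grey gear head 240 (x) x 160 (y) x 115 mm high, motor behind it, roller bed with two jars running to its right (-y) out to 400 mm, jar tops 201 mm above the bench. Origin on the bench under the middle of the gear head; own x points from its front panel to its back (away from the robot), y to the left seen from the front, z up
- gate_mid (a point): Middle of the gear gate, 121 mm above the mill's origin, on the top face of an aluminium plate 140 (x) x 100 (y) mm. H cut-out, lanes 16 mm wide: columns at y = +22 (left) and -22 mm (right), 80 mm long in x, joined only by a cross lane (neutral) at x = 0. Its four ends are the gears. Metal tongues with rounded 6 mm corners stand between the columns
- shift_lever: Gear lever: black ball knob 40 mm across on an 11 mm steel stem out of the gate; this point is the ball's centre, 180 mm from the stem's pivot, which lies 28 mm above the mill's origin. In the mill's frame the ball's centre is at x = 180 sin(gear_fore), y = 180 sin(gear_side) cos(gear_fore), z = 28 + 180 cos(gear_fore) cos(gear_side) mm: 208 high in neutral, about 195 in a gear
- gear_fore (a joint): Fore-and-aft angle of the lever, rad: 0 in the cross lane (neutral), +0.30 fully home in a far (mill +x) gear, -0.30 in a near gear, on a soft stop that gives to 0.33 under about 12 N. Pushed sideways it passes only within 0.03 of 0 (corners guide it from 0.05). Friction holds it; about 3 N at the knob moves it. Starts in the near left gear, -0.25 to -0.295
- gear_side (a joint): sideways angle of the lever, rad: positive to the left (mill +y), 0.21 to 0.26 in the left column, -0.21 to -0.26 in the right column, end stops at +-0.262. Friction holds it; about 2 to 3 N at the knob moves it
- disc_yellow: Yellow disc, 20 mm across, 3 mm thick, fixed on the gate plate beyond the end of one slot, at (+-54, +-29) mm from the gate's middle in the mill's frame: it marks the gear to be engaged. Origin under its middle. It can be at the far left, far right or near right slot
- disc_red: Red disc, the same size, at the near left slot: the gear the lever starts in
- disc_blue: Blue disc, the same size, at another slot
- disc_green: Green disc, the same size, at another slot
- jar_a: White milling jar with a red lid, 110 mm diameter, 118 mm long, lying loose on the rollers next to the gear head; origin at its middle, its axis along the mill's y. Leave alone
- jar_b: The same, the outer jar on the rollers. Leave alone
- bottle_a: Square white reagent bottle with a red cap, 62 x 62 x 124 mm, standing loose left of the mill; origin at its foot. Leave alone
- bottle_b: The same, standing farther left. Leave alone
- beaker: Empty glass beaker, 80 mm across, 95 mm high, standing loose left of the mill near its front; origin at its foot. Leave alone
- marker: White marker pen with a teal end, 17 mm thick, 129 mm long, lying loose on the gear head's top behind the gate plate; origin under its middle. Leave alone
- pen_cap: Teal pen cap, 21 mm across, 34 mm high, standing left of the beaker; origin at its foot. Leave alone

How it is judged:
By the outcome, as a careful person would: the job done as asked, in the order asked, and still so for the second after the job is handed in, with the robot touching nothing.
It also fails if it takes over 67 s, if anything falls off the work surface, if the arm or the gripper's body presses on something with over 40 N, if the wrist force passes 120 N, or if a joint passes its speed limit or range.

### The arm

A 6-joint arm with a two-finger parallel gripper is mounted at the origin on the work surface. World frame = base frame: x ahead of the robot, y to its left, z up, the work surface at z = 0. Lengths are in m, angles in rad, forces in N, time in s.
With the tool pointing down it reaches from about 0.25 to 0.8 m from the base axis. Payload 8.5 kg.
Tool frame: the origin (TCP) lies at the very end of the fingers, on their centre line; the grasp point (between the pads) lies bot.grip_point_offset behind it (bot.grip_point_offset is the distance from the TCP to the grasp point, in m); x points along the fingers, y is the direction in which the jaws open and shut, and the axes are right-handed (so a half turn about x gives the same grasp; the last joint's range is limited). The gripper opens to 85 mm and grips with 20 to 120 N. Pads are 22 mm wide; open, the fingers measure 114 mm over their backs; the gripper's body (76 mm by 85 mm) begins 54 mm behind the grasp point. The pads swing forward as they close: fully open they stand 13 mm farther back than shut.
Start: joints at [-1.121, 0.238, -0.013, 1.319, 0, 1.571], TCP at [0.228, -0.473, 0.231] pointing down, gripper open.
Joint ranges: [-2.66, 2.66], [-1.03, 1.9], [-1.14, 1.46], [-1.82, 2.27], [-1.45, 1.34], [-3.14, 3.14]. Speed limits (rad/s): [2.22, 2.22, 2.79, 3.14, 3.14, 3.14].

### API

Orientations are given as a rotation vector (axis times angle).
In Python, from rig import monitor, vision, job, bot gives the robot as it stands. The module is installed in compiled form; this text tells all that it offers.
- The arm moves only by the shell command python3 -m jog 'ROWS'. ROWS is JSON, a list of rows, each an object with "delta_rot": the turn, a rotation vector about the tool's x, y, z scaled (see below), a list of three; "translation": the shift along the tool's x, y, z scaled (see below), a list of three; "fingers": the opening, from 0 (shut) to 1 (fully open). A call has 1 to 20 rows; each row is the pose to reach, as a shift and turn from the pose commanded when the call began, along the tool's axes at that moment, turning the shorter way round; what a row does not reach only later rows make up. The controller multiplies each number of a shift by 0.5 m and each number of a turn by 2 pi rad. A row lasts 1/12 s, in which the tool goes at most 41.7 mm and 7.16 degrees, less where a joint would pass 70% of its speed; a pose out of reach is approached as far as the arm can. A call with a number of a shift or a turn outside -1 to 1 is refused whole. A call with a gripper value outside its range is refused whole. The fingers move at their own pace and stop on an object; the grip force is fixed at half the most. Time passes only in rows, so rows that repeat a pose let the fingers close. It gives the time, the measured TCP pose, the force and the opening at its end, in the units of the state.
- monitor.observe(): the state, without advancing time (a new reading comes with each control period).
- vision.camera(name): name is "side" or "top"; returns a dict with "img" (480x640x3 uint8, blue, green, red), "z_map" (480x640 float32, m along the optical axis (not along the pixel's ray), 0 where there is no reading), "intrinsics" (3x3 intrinsics, pixels), "rvec" (rotation vector, rad) and "tvec" (3), from world to camera coordinates, as OpenCV has them. Camera axes: x right, y down, z forward; pixel columns grow to the right and rows downward; lengths in m; the calibration is good to about 2 mm. A picture is of the moment at which its call begins.
- job.close_job(): hands the job in, once; it reports no verdict.
The state is a dict: "t": time; "joints": joint angles; "qd": joint speeds; "tau": joint torques, N m; "tool_pos": TCP position; "ee_rot": TCP orientation; "contact_force": force on the tool from outside, world axes, zero at the start; "wrist_torque": the same for the moment, N m; "opening": opening from 0.0 (shut) to 1.0 (fully open).
Only numpy, scipy, OpenCV 4.12 (cv2) and the standard library are available. Lean on these libraries where they do the work, as an engineer would, in place of code of your own. Each camera call takes 0.05 s, during which the arm holds its last target.

## Working session

There is one attempt and no reset: what is moved stays moved. The work goes in short steps, Python scripts to look and compute and a shell command to move; the robot and the scene stay as the last step left them, time stands still between calls to the robot, and variables do not carry over. Pictures are saved under pics/ and viewed, and the job is handed in when it is done.

```bash
mkdir -p pics; python3 - <<'E'
from rig import monitor, vision, job, bot
import cv2
print(monitor.observe(), bot.grip_point_offset)
for n in ("side","top"):
    c=vision.camera(n); cv2.imwrite(f"pics/{n}0.png",c["img"]); print(n,c["intrinsics"],c["rvec"],c["tvec"])
E
```

```text
{'t': 0.0, 'joints': array([-1.12101858e+00,  2.38787078e-01, -1.42774223e-02,  1.31923422e+00,
       -1.65459262e-05,  1.57078151e+00]), 'qd': array([-0.00147291,  0.00114226, -0.00032958,  0.00251413, -0.00047955,
        0.00130353]), 'tau': array([ 2.76657745e-03, -5.38784945e+01,  3.46439409e+01,  1.82788563e-02,
        5.83037217e-05, -2.16655656e-05]), 'tool_pos': array([ 0.22805464, -0.47238869,  0.23066533]), 'ee_rot': array([ 1.97207911,  0.45270433, -1.97278962]), 'contact_force': array([ 1.15452337, -1.07733421, -0.45138603]), 'wrist_torque': array([-0.01750689, -0.0059461 , -0.00301871]), 'opening': 0.9999151565936816} 0.0187
side [[440.97239938   0.         319.05792086]
 [  0.         440.97239938 245.83226605]
 [  0.           0.           1.        ]] [ 0.50183057 -2.81431523  1.0078298 ] [0.53086251 0.23564313 0.99656125]
top [[444.9524374    0.         323.75266203]
 [  0.         444.9524374  240.73186984]
 [  0.           0.           1.        ]] [ 2.0881688  -2.13782906  0.13556069] [0.0559318  0.57257213 0.87719088]
```

View pics/side0.png

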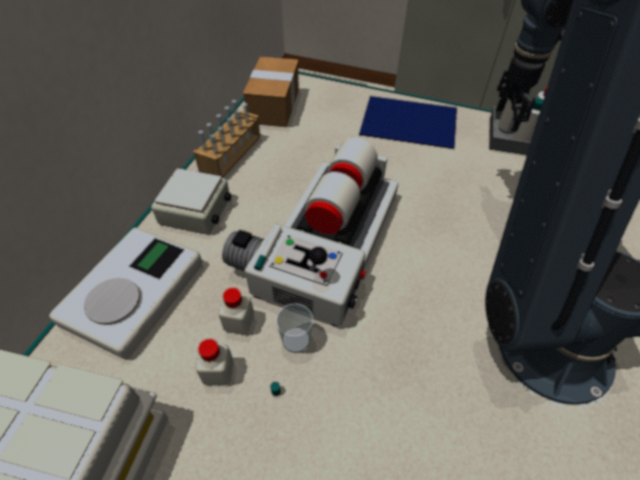

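View pics/top0.png

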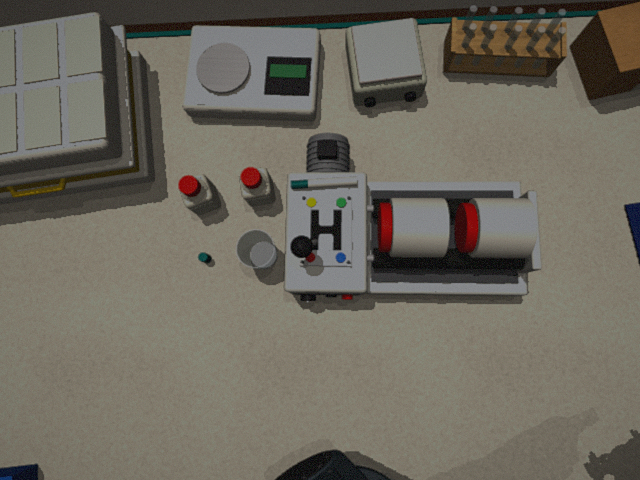

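The top view shows the H gate centred near (326,230), with discs yellow (312,203, far left), green (341,203), blue (341,258) and red (310,258). The knob is at (302,246), in the near left gear. So the route is straight along the left column, through neutral.

```bash
cat > h.py <<'E'
from rig import monitor, vision, job, bot
import cv2, numpy as np
from scipy.spatial.transform import Rotation as R
def ray(c,u,v):
    Rm=cv2.Rodrigues(np.array(c["rvec"]))[0]; K=c["intrinsics"]
    return -Rm.T@np.array(c["tvec"]).ravel(), Rm.T@np.linalg.inv(K)@np.array([u,v,1.])
def onz(c,u,v,z):
    o,d=ray(c,u,v); return o+d*(z-o[2])/d[2]
def cent(c,lo,hi,box):
    h=cv2.cvtColor(c["img"],cv2.COLOR_BGR2HSV); m=cv2.inRange(h,np.array(lo),np.array(hi))
    x0,y0,x1,y1=box; k=np.zeros_like(m); k[y0:y1,x0:x1]=m[y0:y1,x0:x1]
    n,l,s,ce=cv2.connectedComponentsWithStats(k)
    i=1+np.argmax(s[1:,4]); return ce[i],s[i]
def tri(c1,p1,c2,p2):
    o1,d1=ray(c1,*p1);o2,d2=ray(c2,*p2);d1/=np.linalg.norm(d1);d2/=np.linalg.norm(d2)
    t=np.linalg.lstsq(np.c_[d1,-d2],o2-o1,rcond=None)[0]
    a,b=o1+t[0]*d1,o2+t[1]*d2; return (a+b)/2,np.linalg.norm(a-b)
E
python3 - <<'E'
from h import *
t=vision.camera("top"); s=vision.camera("side")
cv2.imwrite("pics/tz0.png",cv2.resize(t["img"][150:320,170:400],None,fx=3.4,fy=3.4,interpolation=cv2.INTER_CUBIC))
cv2.imwrite("pics/sz0.png",cv2.resize(s["img"][200:400,190:390],None,fx=3,fy=3,interpolation=cv2.INTER_CUBIC))
B={"yellow":((22,120,80),(35,255,255)),"green":((45,80,50),(75,255,255)),"blue":((100,120,80),(125,255,255))}
P={}
for n,(lo,hi) in B.items():
    for nm,c,bx in (("top",t,(290,190,360,270)),("side",s,(265,230,350,290))):
        try:
            ce,st=cent(c,lo,hi,bx); p=onz(c,*ce,.124); print(n,nm,ce.round(1),st[4],p.round(4)); P[n,nm]=p
        except Exception as e: print(n,nm,e)
for nm in("top","side"):
    y,g,b=[P[k,nm] for k in("yellow","green","blue")]
    mid=(y+b)/2; ax=g-b; ay=y-g
    print(nm,"mid",mid, np.linalg.norm(ax),np.linalg.norm(ay),"yaw",np.arctan2(ax[1],ax[0]),np.arctan2(-ay[0],ay[1]))
bx={"top":(285,230,318,262),"side":(305,243,335,270)}
pk={}
for nm,c in(("top",t),("side",s)):
    ce,st=cent(c,(0,0,0),(180,255,45),bx[nm]); pk[nm]=ce; print(nm,ce,st)
E
```

```text
yellow top [311. 202.] 69 [0.6381 0.0628 0.124 ]
yellow side [278.6 259.5] 35 [0.6401 0.0644 0.124 ]
green top [340.8 202. ] 72 [0.6363 0.0048 0.124 ]
green side [289.2 241.4] 33 [0.638  0.0066 0.124 ]
blue top [340.4 257.1] 71 [0.5285 0.0085 0.124 ]
blue side [332.1 255.2] 30 [0.5307 0.0104 0.124 ]
top mid [0.58331609 0.03565358 0.124     ] 0.10783884670341289 0.057990705723658574 yaw -0.03446143867392822 -0.03081069067875075
side mid [0.58540857 0.03737469 0.124     ] 0.1074417048408185 0.05776569478635955 yaw -0.035094612839457674 -0.03642369295846505
top [304.29831933 244.69957983] [291 230  27  28 476]
side [314.82986111 256.26388889] [305 248  22  21 288]
```

```bash
ls pics
```

```text
side0.png
sz0.png
top0.png
tz0.png
```

View pics/tz0.png

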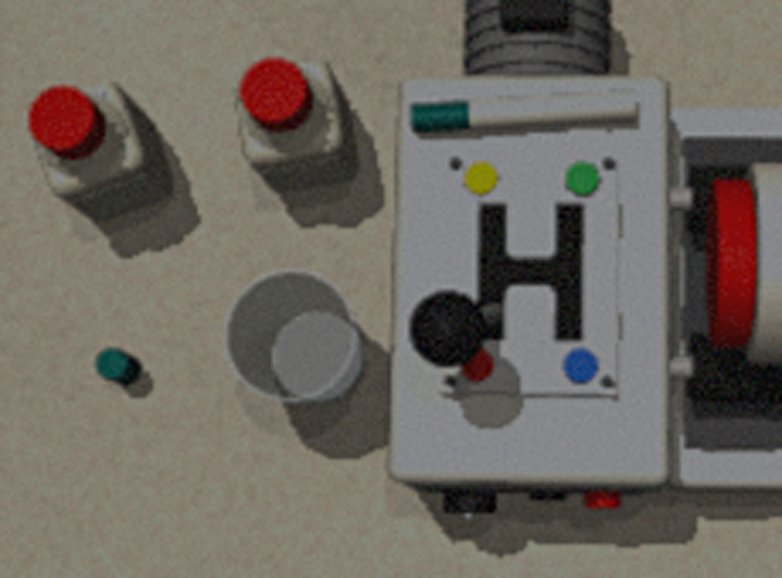

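View pics/sz0.png

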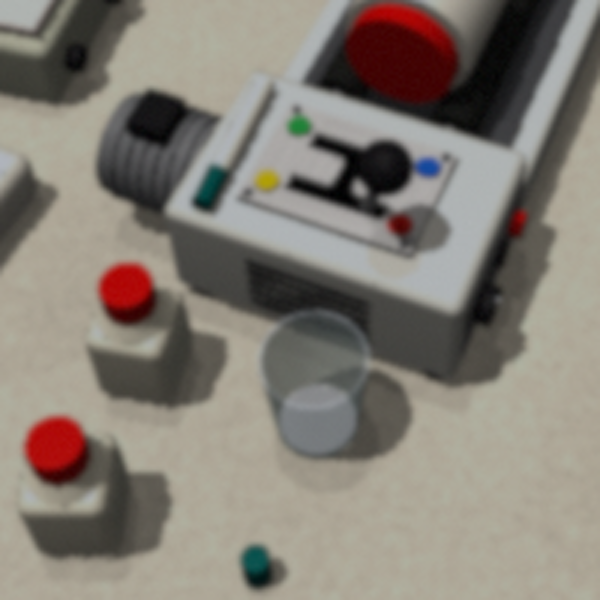

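```bash
cat >> h.py <<'E'
MID=np.array([.5843,.0365]); YAW=-.035
def w2m(p):
    c,s=np.cos(YAW),np.sin(YAW); d=np.array(p[:2])-MID
    return np.array([c*d[0]+s*d[1],-s*d[0]+c*d[1],p[2]])
def m2w(p):
    c,s=np.cos(YAW),np.sin(YAW); return np.array([MID[0]+c*p[0]-s*p[1],MID[1]+s*p[0]+c*p[1],p[2]])
def ball(f,s): return m2w([.18*np.sin(f),.18*np.sin(s)*np.cos(f),.028+.18*np.cos(f)*np.cos(s)])
def axes():
    o=monitor.observe(); M=R.from_rotvec(o["ee_rot"]).as_matrix(); return o,M
def plan(target,yaw_tooly):
    # TCP target; tool down, tool y along heading yaw_tooly
    o,M=axes(); x=np.array([0,0,-1.]); y=np.array([np.cos(yaw_tooly),np.sin(yaw_tooly),0]); T=np.c_[x,y,np.cross(x,y)]
    r=R.from_matrix(M.T@T).as_rotvec()/(2*np.pi); d=M.T@(np.array(target)-o["tool_pos"])/.5
    print("trans",d.round(4),"rot",r.round(4))
E
python3 - <<'E'
from h import *
o,M=axes(); print(M.round(3))
t=vision.camera("top"); p=onz(t,301.5,246.5,.196); print("knob",p,w2m(p), "model",ball(-.28,.24))
T=m2w([-.115,.042,.30]); print(T)
for y in (np.pi/2+YAW,-np.pi/2+YAW): plan(T,y)
E
```

```text
[[-0.     0.435 -0.901]
 [ 0.001 -0.901 -0.435]
 [-1.    -0.001 -0.   ]]
knob [0.5393686  0.07570737 0.196     ] [-0.04627586  0.03761108  0.196     ] model [0.53602536 0.07933567 0.19603174]
[0.47084013 0.08249846 0.3       ]
trans [-0.1374 -0.7889 -0.9198] rot [-4.228e-01 -2.000e-04  0.000e+00]
trans [-0.1374 -0.7889 -0.9198] rot [0.0772 0.     0.0001]
```

```bash
python3 -m jog '[{"translation":[-0.07,0,0],"delta_rot":[0,0,0],"fingers":0},{"translation":[-0.14,0,0],"delta_rot":[0.0,0,0],"fingers":0},{"translation":[-0.14,-0.06,-0.07],"delta_rot":[0.01,0,0],"fingers":0},{"translation":[-0.14,-0.11,-0.13],"delta_rot":[0.02,0,0],"fingers":0},{"translation":[-0.14,-0.16,-0.19],"delta_rot":[0.03,0,0],"fingers":0},{"translation":[-0.14,-0.21,-0.245],"delta_rot":[0.04,0,0],"fingers":0},{"translation":[-0.14,-0.26,-0.305],"delta_rot":[0.05,0,0],"fingers":0},{"translation":[-0.14,-0.31,-0.36],"delta_rot":[0.06,0,0],"fingers":0},{"translation":[-0.14,-0.36,-0.42],"delta_rot":[0.07,0,0],"fingers":0},{"translation":[-0.14,-0.41,-0.48],"delta_rot":[0.077,0,0],"fingers":0},{"translation":[-0.14,-0.46,-0.535],"delta_rot":[0.077,0,0],"fingers":0},{"translation":[-0.14,-0.51,-0.595],"delta_rot":[0.077,0,0],"fingers":0},{"translation":[-0.14,-0.56,-0.65],"delta_rot":[0.077,0,0],"fingers":0},{"translation":[-0.14,-0.61,-0.71],"delta_rot":[0.077,0,0],"fingers":0},{"translation":[-0.14,-0.66,-0.77],"delta_rot":[0.077,0,0],"fingers":0},{"translation":[-0.14,-0.71,-0.83],"delta_rot":[0.077,0,0],"fingers":0},{"translation":[-0.14,-0.76,-0.89],"delta_rot":[0.077,0,0],"fingers":0},{"translation":[-0.14,-0.789,-0.92],"delta_rot":[0.077,0,0],"fingers":0},{"translation":[-0.14,-0.789,-0.92],"delta_rot":[0.077,0,0],"fingers":0},{"translation":[-0.14,-0.789,-0.92],"delta_rot":[0.077,0,0],"fingers":0}]'
python3 - <<'E'
from h import *
o,M=axes(); print(o["t"],o["tool_pos"],w2m(o["tool_pos"]),o["opening"],o["contact_force"]);print(M.round(3))
plan(m2w([-.115,.042,.185]),-np.pi/2+YAW)
t=vision.camera("top");cv2.imwrite("pics/tz1.png",cv2.resize(t["img"][150:350,200:400],None,fx=3,fy=3,interpolation=cv2.INTER_CUBIC))
E
```

```text
t: 1.92
tool_pos: [0.4715, 0.0183, 0.3011]
ee_rot: [-2.212, -0.056, 2.216]
contact_force: [-0.1, -0.9, 0.5]
opening: 0.0
1.9167 [0.47151053 0.01826389 0.30107853] [-0.11208226 -0.02217177  0.30107853] 0.00026002798338198714 [-0.06807886 -0.91138861  0.45764103]
[[-0.002  0.018 -1.   ]
 [ 0.033 -0.999 -0.018]
 [-0.999 -0.033  0.002]]
trans [ 0.2362 -0.1208 -0.0014] rot [0.0085 0.0004 0.0052]
```

View pics/tz1.png

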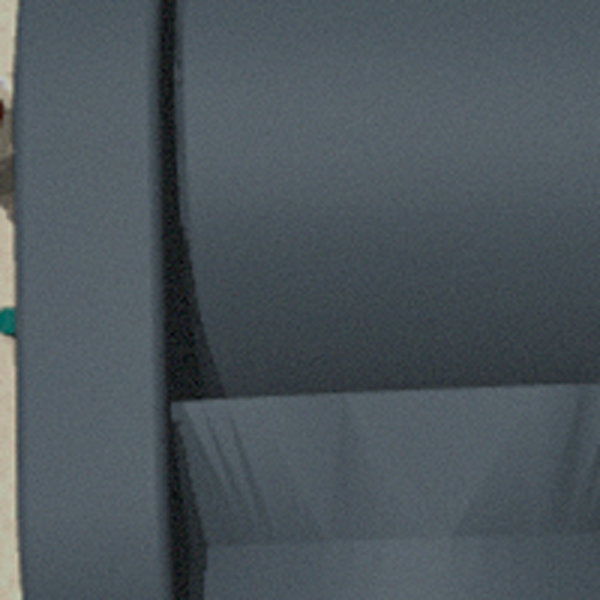

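The top view is now blocked by the arm, so the side camera will have to do. Next I let the arm settle.

```bash
python3 -m jog '[{"translation":[0,0,0],"delta_rot":[0,0,0],"fingers":0},{"translation":[0,0,0],"delta_rot":[0,0,0],"fingers":0},{"translation":[0,0,0],"delta_rot":[0,0,0],"fingers":0}]'
cat > st.py <<'E'
from h import *
import sys
o,M=axes(); print(o["t"],w2m(o["tool_pos"]).round(4),o["contact_force"].round(2))
if len(sys.argv)>1: plan(m2w([float(a) for a in sys.argv[1:4]]),-np.pi/2+YAW)
s=vision.camera("side"); f="pics/s%.2f.png"%o["t"]; cv2.imwrite(f,cv2.resize(s["img"][180:360,210:410],None,fx=3,fy=3,interpolation=cv2.INTER_CUBIC)); print(f)
E
python3 st.py -.115 .042 .185
```

```text
t: 2.22
tool_pos: [0.4709, 0.0183, 0.3015]
ee_rot: [-2.213, -0.057, 2.215]
contact_force: [0.5, 1.6, -1.1]
opening: -0.002
2.2167 [-0.1127 -0.0221  0.3015] [ 0.52  1.56 -1.11]
trans [ 0.2372 -0.1206 -0.0025] rot [0.0085 0.0003 0.0052]
pics/s2.22.png
```

```bash
python3 -m jog '[{"translation":[0,-0.06,0],"delta_rot":[0.0085,0,0.005],"fingers":0},{"translation":[0,-0.12,0],"delta_rot":[0.0085,0,0.005],"fingers":0},{"translation":[0.03,-0.12,0],"delta_rot":[0.0085,0,0.005],"fingers":0},{"translation":[0.06,-0.12,0],"delta_rot":[0.0085,0,0.005],"fingers":0},{"translation":[0.1,-0.12,0],"delta_rot":[0.0085,0,0.005],"fingers":0},{"translation":[0.14,-0.12,0],"delta_rot":[0.0085,0,0.005],"fingers":0},{"translation":[0.18,-0.12,0],"delta_rot":[0.0085,0,0.005],"fingers":0},{"translation":[0.22,-0.12,0],"delta_rot":[0.0085,0,0.005],"fingers":0},{"translation":[0.237,-0.12,-0.002],"delta_rot":[0.0085,0,0.005],"fingers":0},{"translation":[0.237,-0.12,-0.002],"delta_rot":[0.0085,0,0.005],"fingers":0},{"translation":[0.237,-0.12,-0.002],"delta_rot":[0.0085,0,0.005],"fingers":0}]'
python3 st.py -.085 .041 .185
```

```text
t: 3.18
tool_pos: [0.4713, 0.0202, 0.1848]
ee_rot: [-2.208, -0.062, 2.22]
contact_force: [-0.2, -0.3, 0.6]
opening: 0.004
3.1833 [-0.1124 -0.0202  0.1848] [-0.22 -0.32  0.6 ]
trans [ 0.0034 -0.1191 -0.0615] rot [0.0089 0.0009 0.0055]
pics/s3.18.png
```

```bash
python3 - <<'E'
from h import *
print(monitor.observe()["joints"].round(3),monitor.observe()["tau"].round(2),monitor.observe()["qd"].round(3))
s=vision.camera("side"); cv2.imwrite("pics/sfull1.png",s["img"])
E
```

```text
[ 0.02   0.172 -0.22   1.183  0.035  3.141] [ -0.17 -47.59  33.4   -0.08   0.1    0.  ] [-0.003 -0.011  0.031  0.021 -0.002 -0.001]
```

View pics/sfull1.png

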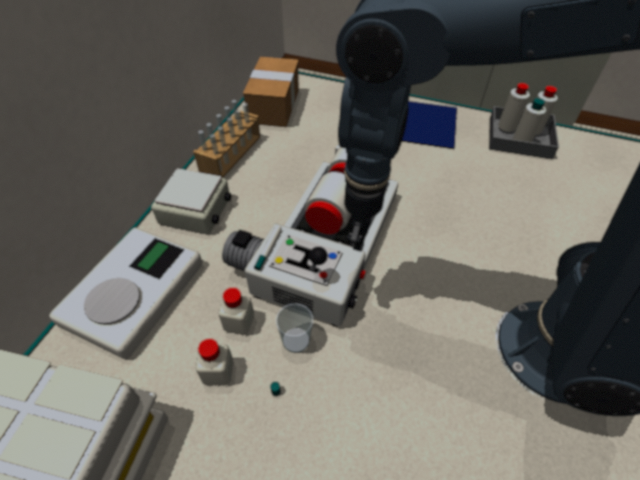

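Joint 6 is at its limit, which blocked the sideways move. I'll use the equivalent grasp, half a turn the other way.

```bash
python3 -m jog '[{"translation":[0,0,0],"delta_rot":[-0.019,0,0],"fingers":0},{"translation":[0,0,0],"delta_rot":[-0.038,0,0],"fingers":0},{"translation":[0,0,0],"delta_rot":[-0.057,0,0],"fingers":0},{"translation":[0,0,0],"delta_rot":[-0.076,0,0],"fingers":0},{"translation":[0,0,0],"delta_rot":[-0.095,0,0],"fingers":0},{"translation":[0,0,0],"delta_rot":[-0.114,0,0],"fingers":0},{"translation":[0,0,0],"delta_rot":[-0.133,0,0],"fingers":0},{"translation":[0,0,0],"delta_rot":[-0.152,0,0],"fingers":0},{"translation":[0,0,0],"delta_rot":[-0.171,0,0],"fingers":0},{"translation":[0,0,0],"delta_rot":[-0.19,0,0],"fingers":0},{"translation":[0,0,0],"delta_rot":[-0.209,0,0],"fingers":0},{"translation":[0,0,0],"delta_rot":[-0.228,0,0],"fingers":0},{"translation":[0,0,0],"delta_rot":[-0.247,0,0],"fingers":0},{"translation":[0,0,0],"delta_rot":[-0.247,0,0],"fingers":0},{"translation":[0,0,0],"delta_rot":[-0.247,0,0],"fingers":0}]'
sed -i 's/,-np.pi\/2+YAW)/,np.pi\/2+YAW)/' st.py; python3 st.py -.115 .041 .185; python3 -c "
from h import *
print(monitor.observe()['joints'].round(3))"
```

```text
t: 4.53
tool_pos: [0.4725, 0.0201, 0.1868]
ee_rot: [1.235, 1.235, -1.195]
contact_force: [0.7, 0.3, -0.5]
opening: -0.001
4.5333 [-0.1111 -0.0203  0.1868] [ 0.72  0.31 -0.5 ]
trans [ 0.0079 -0.0036 -0.1226] rot [-0.2447 -0.0047 -0.004 ]
pics/s4.53.png
[ 0.02   0.171 -0.218  1.184  0.035  1.593]
```

```bash
python3 -m jog '[{"translation":[0,0,-0.01],"delta_rot":[-0.019,0,0],"fingers":0},{"translation":[0,0,-0.02],"delta_rot":[-0.038,0,0],"fingers":0},{"translation":[0,0,-0.03],"delta_rot":[-0.057,0,0],"fingers":0},{"translation":[0,0,-0.04],"delta_rot":[-0.076,-0.001,-0.001],"fingers":0},{"translation":[0,0,-0.05],"delta_rot":[-0.095,-0.002,-0.002],"fingers":0},{"translation":[0.001,-0.001,-0.06],"delta_rot":[-0.114,-0.002,-0.002],"fingers":0},{"translation":[0.001,-0.001,-0.07],"delta_rot":[-0.133,-0.002,-0.002],"fingers":0},{"translation":[0.002,-0.002,-0.08],"delta_rot":[-0.152,-0.003,-0.003],"fingers":0},{"translation":[0.002,-0.002,-0.09],"delta_rot":[-0.171,-0.003,-0.003],"fingers":0},{"translation":[0.003,-0.003,-0.1],"delta_rot":[-0.19,-0.004,-0.003],"fingers":0},{"translation":[0.004,-0.004,-0.11],"delta_rot":[-0.209,-0.004,-0.004],"fingers":0},{"translation":[0.004,-0.004,-0.12],"delta_rot":[-0.228,-0.005,-0.004],"fingers":0},{"translation":[0.005,-0.004,-0.123],"delta_rot":[-0.245,-0.005,-0.004],"fingers":0},{"translation":[0.005,-0.004,-0.123],"delta_rot":[-0.245,-0.005,-0.004],"fingers":0},{"translation":[0.005,-0.004,-0.123],"delta_rot":[-0.245,-0.005,-0.004],"fingers":0}]'
python3 st.py -.08 .040 .185; python3 -c "
from h import *
o,M=axes();print(o['joints'].round(3));print(M.round(3))"
```

```text
t: 5.83
tool_pos: [0.47, 0.0817, 0.1859]
ee_rot: [0.026, 1.57, -0.028]
contact_force: [0.1, -0.1, -0.5]
opening: 0.001
5.8333 [-0.1158  0.0411  0.1859] [ 0.05 -0.14 -0.49]
trans [ 0.0018 -0.0023  0.0717] rot [0.0001 0.0001 0.0002]
pics/s5.83.png
[ 0.173  0.177 -0.212  1.182 -0.002  0.207]
[[ 0.     0.035  0.999]
 [-0.002  0.999 -0.035]
 [-1.    -0.002  0.   ]]
```

View pics/s5.83.png

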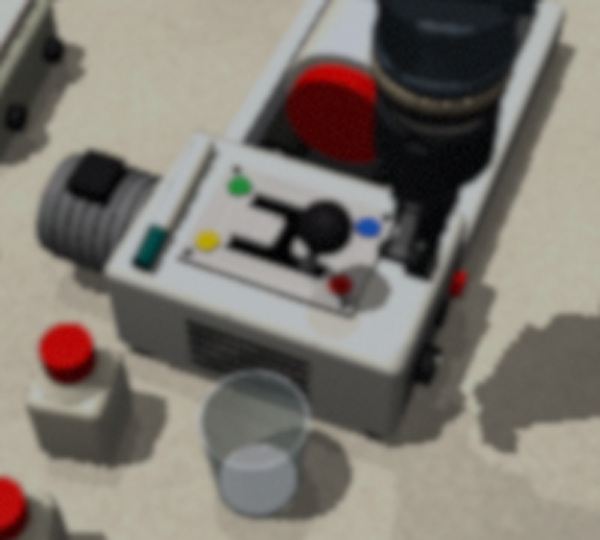

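```bash
python3 -m jog '[{"translation":[0,0,0.02],"delta_rot":[0,0,0],"fingers":0},{"translation":[0,0,0.04],"delta_rot":[0,0,0],"fingers":0},{"translation":[0,0,0.055],"delta_rot":[0,0,0],"fingers":0},{"translation":[0,0,0.06],"delta_rot":[0,0,0],"fingers":0},{"translation":[0,0,0.065],"delta_rot":[0,0,0],"fingers":0},{"translation":[0,0,0.07],"delta_rot":[0,0,0],"fingers":0},{"translation":[0,0,0.07],"delta_rot":[0,0,0],"fingers":0}]'; python3 st.py -.06 .040 .185
python3 -m jog '[{"translation":[0,0,0.005],"delta_rot":[0,0,0],"fingers":0},{"translation":[0,0,0.01],"delta_rot":[0,0,0],"fingers":0},{"translation":[0,0,0.015],"delta_rot":[0,0,0],"fingers":0},{"translation":[0,0,0.02],"delta_rot":[0,0,0],"fingers":0},{"translation":[0,0,0.02],"delta_rot":[0,0,0],"fingers":0}]'; python3 st.py -.05 .040 .185
```

```text
t: 6.47
tool_pos: [0.5052, 0.0805, 0.1855]
ee_rot: [0.022, 1.571, -0.025]
contact_force: [-0.6, -0.0, -0.1]
opening: 0.001
6.4667 [-0.0806  0.0412  0.1855] [-0.64 -0.   -0.14]
trans [ 0.0011 -0.0026  0.0411] rot [ 0.0008 -0.      0.0002]
pics/s6.47.png
t: 6.93
tool_pos: [0.5148, 0.0803, 0.1857]
ee_rot: [0.022, 1.571, -0.024]
contact_force: [-4.2, 0.0, 2.8]
opening: 0.002
6.9333 [-0.071   0.0414  0.1857] [-4.21  0.02  2.83]
trans [ 0.0015 -0.0029  0.0421] rot [ 0.0009 -0.0001  0.0002]
pics/s6.93.png
```

View pics/s6.93.png

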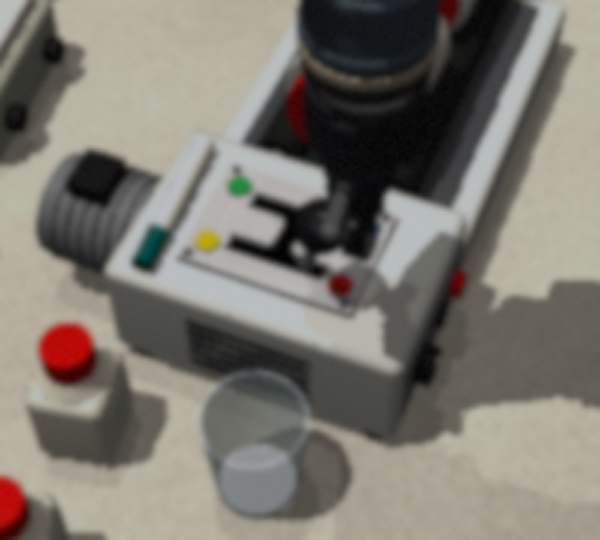

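```bash
python3 -m jog '[{"translation":[0,0,0.01],"delta_rot":[0,0,0],"fingers":0},{"translation":[0,0,0.02],"delta_rot":[0,0,0],"fingers":0},{"translation":[0,0,0.03],"delta_rot":[0,0,0],"fingers":0},{"translation":[0,0,0.04],"delta_rot":[0,0,0],"fingers":0},{"translation":[0,0,0.04],"delta_rot":[0,0,0],"fingers":0}]'; python3 st.py -.03 .042 .185
```

```text
t: 7.4
tool_pos: [0.5359, 0.0796, 0.1856]
ee_rot: [0.022, 1.57, -0.024]
contact_force: [-3.6, -0.3, 2.2]
opening: 0.002
7.4 [-0.0499  0.0414  0.1856] [-3.61 -0.28  2.25]
trans [0.0012 0.001  0.0397] rot [0.0009 0.0001 0.0002]
pics/s7.40.png
```

```bash
python3 -m jog '[{"translation":[0,0,0.01],"delta_rot":[0,0,0],"fingers":0},{"translation":[0,0,0.02],"delta_rot":[0,0,0],"fingers":0},{"translation":[0,0,0.03],"delta_rot":[0,0,0],"fingers":0},{"translation":[0,0,0.04],"delta_rot":[0,0,0],"fingers":0},{"translation":[0,0,0.04],"delta_rot":[0,0,0],"fingers":0}]'; python3 st.py -.01 .042 .185;  python3 -m jog '[{"translation":[0,0,0.01],"delta_rot":[0,0,0],"fingers":0},{"translation":[0,0,0.02],"delta_rot":[0,0,0],"fingers":0},{"translation":[0,0,0.03],"delta_rot":[0,0,0],"fingers":0},{"translation":[0,0,0.03],"delta_rot":[0,0,0],"fingers":0}]'; python3 st.py 0.01 .042 .185
```

```text
t: 7.87
tool_pos: [0.5561, 0.079, 0.1856]
ee_rot: [0.022, 1.57, -0.024]
contact_force: [-3.2, 1.0, 2.3]
opening: -0.003
7.8667 [-0.0297  0.0415  0.1856] [-3.18  1.    2.25]
trans [0.0012 0.0007 0.0394] rot [0.0009 0.0001 0.0002]
pics/s7.87.png
t: 8.25
tool_pos: [0.571, 0.0786, 0.1856]
ee_rot: [0.022, 1.57, -0.024]
contact_force: [-2.3, -0.0, 2.1]
opening: -0.001
8.25 [-0.0148  0.0416  0.1856] [-2.33 -0.04  2.11]
trans [0.0013 0.0005 0.0495] rot [0.0009 0.0001 0.0002]
pics/s8.25.png
```

```bash
ls -t pics|head -2; cp $(ls -t pics/s*.png|head -1) pics/latest1.png
```

```text
s8.25.png
s7.87.png
```

View pics/latest1.png

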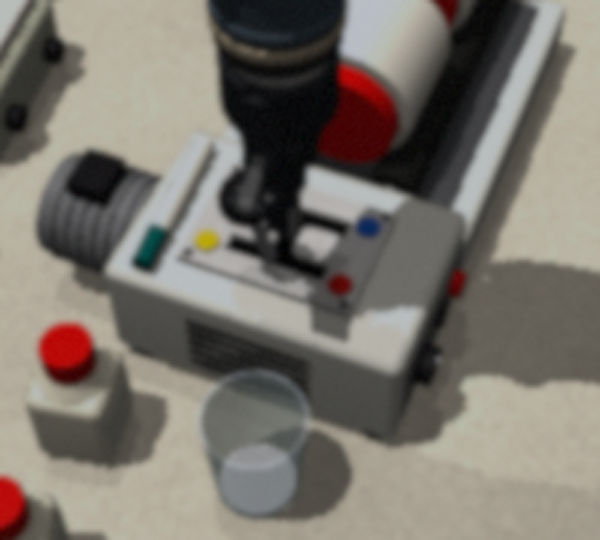

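Ball at about (243,195) in the crop, past neutral in the left column. Checking its position.

```bash
python3 - <<'E'
from h import *
s=vision.camera("side")
p=onz(s,210+243/3,180+195/3,.206); print(w2m(p))
E
python3 -m jog '[{"translation":[0,0,0.01],"delta_rot":[0,0,0],"fingers":0},{"translation":[0,0,0.02],"delta_rot":[0,0,0],"fingers":0},{"translation":[0,0,0.03],"delta_rot":[0,0,0],"fingers":0},{"translation":[0,0,0.04],"delta_rot":[0,0,0],"fingers":0},{"translation":[0,0,0.045],"delta_rot":[0,0,0],"fingers":0},{"translation":[0,0,0.05],"delta_rot":[0,0,0],"fingers":0},{"translation":[0,0,0.05],"delta_rot":[0,0,0],"fingers":0}]'; python3 st.py 0.02 .042 .185
```

```text
[0.01545674 0.04049074 0.206     ]
t: 8.93
tool_pos: [0.5952, 0.0778, 0.1853]
ee_rot: [0.022, 1.571, -0.024]
contact_force: [-3.0, -0.3, -2.3]
opening: -0.0
8.9333 [0.0094 0.0417 0.1853] [-2.98 -0.28 -2.29]
trans [0.0005 0.0005 0.0212] rot [ 0.0009 -0.0001  0.0003]
pics/s8.93.png
```

```bash
python3 -m jog '[{"translation":[0,0,0.006],"delta_rot":[0,0,0],"fingers":0},{"translation":[0,0,0.012],"delta_rot":[0,0,0],"fingers":0},{"translation":[0,0,0.018],"delta_rot":[0,0,0],"fingers":0},{"translation":[0,0,0.02],"delta_rot":[0,0,0],"fingers":0},{"translation":[0,0,0.02],"delta_rot":[0,0,0],"fingers":0}]'; python3 st.py 0.023 .042 .185;python3 -m jog '[{"translation":[0,0,0.002],"delta_rot":[0,0,0],"fingers":0},{"translation":[0,0,0.004],"delta_rot":[0,0,0],"fingers":0},{"translation":[0,0,0.004],"delta_rot":[0,0,0],"fingers":0}]'; python3 st.py 0.023 .042 .185
```

```text
t: 9.4
tool_pos: [0.6052, 0.0777, 0.1856]
ee_rot: [0.022, 1.57, -0.024]
contact_force: [-3.0, 0.3, -1.9]
opening: 0.004
9.4 [0.0194 0.0419 0.1856] [-3.02  0.35 -1.92]
trans [0.0013 0.0001 0.0072] rot [0.0009 0.     0.0002]
pics/s9.40.png
t: 9.7
tool_pos: [0.607, 0.0776, 0.1857]
ee_rot: [0.022, 1.57, -0.024]
contact_force: [-2.6, 0.6, -3.0]
opening: 0.007
9.7 [0.0212 0.0419 0.1857] [-2.61  0.61 -2.99]
trans [0.0015 0.0002 0.0036] rot [0.0009 0.     0.0002]
pics/s9.70.png
```

Still at plain friction level, so the soft stop hasn't been reached. I'll go on in 1–2 mm steps until the force rises.

```bash
python3 -m jog '[{"translation":[0,0,0.002],"delta_rot":[0,0,0],"fingers":0},{"translation":[0,0,0.003],"delta_rot":[0,0,0],"fingers":0},{"translation":[0,0,0.003],"delta_rot":[0,0,0],"fingers":0}]'; python3 -m jog '[{"translation":[0,0,0.002],"delta_rot":[0,0,0],"fingers":0},{"translation":[0,0,0.002],"delta_rot":[0,0,0],"fingers":0}]';python3 st.py 0.023 .042 .185
```

```text
t: 10.0
tool_pos: [0.6084, 0.0775, 0.1857]
ee_rot: [0.022, 1.571, -0.024]
contact_force: [-2.6, 0.5, -2.1]
opening: -0.003
t: 10.17
tool_pos: [0.6095, 0.0775, 0.1857]
ee_rot: [0.022, 1.571, -0.024]
contact_force: [-3.9, 0.1, -2.6]
opening: -0.005
10.1667 [0.0237 0.0419 0.1857] [-3.86  0.08 -2.56]
trans [ 0.0014  0.0003 -0.0014] rot [0.0009 0.     0.0002]
pics/s10.17.png
```

```bash
python3 -m jog '[{"translation":[0,0,0.002],"delta_rot":[0,0,0],"fingers":0},{"translation":[0,0,0.002],"delta_rot":[0,0,0],"fingers":0}]'; python3 -m jog '[{"translation":[0,0,0.002],"delta_rot":[0,0,0],"fingers":0},{"translation":[0,0,0.002],"delta_rot":[0,0,0],"fingers":0}]';python3 st.py 0.023 .042 .185
```

```text
t: 10.38
tool_pos: [0.6105, 0.0775, 0.1857]
ee_rot: [0.022, 1.57, -0.024]
contact_force: [-3.8, 0.6, -1.4]
opening: 0.002
t: 10.55
tool_pos: [0.6114, 0.0775, 0.1857]
ee_rot: [0.022, 1.571, -0.024]
contact_force: [-3.1, 0.3, -3.7]
opening: -0.0
10.55 [0.0257 0.0419 0.1857] [-3.14  0.27 -3.67]
trans [ 0.0014  0.0003 -0.0054] rot [0.0009 0.     0.0002]
pics/s10.55.png
```

```bash
cp $(ls -t pics/s*.png|head -1) pics/latest2.png
```

```text
(no output)
```

View pics/latest2.png

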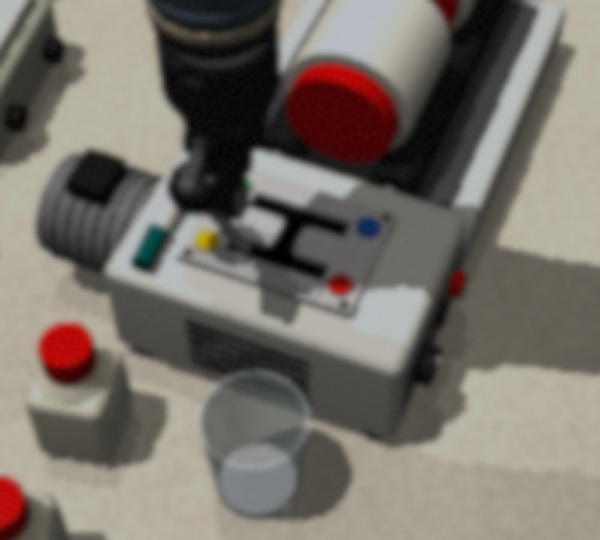

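```bash
python3 - <<'E'
from h import *
s=vision.camera("side")
p=onz(s,210+194/3,180+186/3,.196); print(w2m(p))
E
python3 -m jog '[{"translation":[0,0,0.002],"delta_rot":[0,0,0],"fingers":0},{"translation":[0,0,0.002],"delta_rot":[0,0,0],"fingers":0}]'; python3 -m jog '[{"translation":[0,0,0.002],"delta_rot":[0,0,0],"fingers":0},{"translation":[0,0,0.002],"delta_rot":[0,0,0],"fingers":0}]'; python3 -m jog '[{"translation":[0,0,0.0],"delta_rot":[0,0,0],"fingers":0},{"translation":[0,0,0.0],"delta_rot":[0,0,0],"fingers":0}]'
```

```text
[0.05470949 0.0388631  0.196     ]
t: 10.82
tool_pos: [0.6122, 0.0774, 0.1856]
ee_rot: [0.022, 1.571, -0.024]
contact_force: [-3.9, 0.6, -2.5]
opening: 0.003
t: 10.98
tool_pos: [0.613, 0.0773, 0.1854]
ee_rot: [0.022, 1.572, -0.024]
contact_force: [-5.8, 0.6, -3.1]
opening: -0.008
t: 11.15
tool_pos: [0.613, 0.0773, 0.1855]
ee_rot: [0.022, 1.572, -0.024]
contact_force: [-5.0, -0.9, -3.3]
opening: 0.002
```

```bash

python3 -m jog '[{"translation":[0,0,0.002],"delta_rot":[0,0,0],"fingers":0},{"translation":[0,0,0.002],"delta_rot":[0,0,0],"fingers":0}]'; python3 -m jog '[{"translation":[0,0,0.001],"delta_rot":[0,0,0],"fingers":0},{"translation":[0,0,0.001],"delta_rot":[0,0,0],"fingers":0}]'
```

```text
t: 11.32
tool_pos: [0.6137, 0.0773, 0.1853]
ee_rot: [0.022, 1.572, -0.024]
contact_force: [-6.7, -0.1, -4.2]
opening: -0.0
t: 11.48
tool_pos: [0.6141, 0.0772, 0.1853]
ee_rot: [0.022, 1.572, -0.024]
contact_force: [-5.9, 0.7, -3.0]
opening: 0.003
```

The force has risen from about 3 N to 6–7 N, so the lever is on the soft stop. Now I back off straight and lift clear.

```bash

python3 -m jog '[{"translation":[0,0,-0.01],"delta_rot":[0,0,0],"fingers":0},{"translation":[0,0,-0.03],"delta_rot":[0,0,0],"fingers":0},{"translation":[0,0,-0.06],"delta_rot":[0,0,0],"fingers":0},{"translation":[0,0,-0.1],"delta_rot":[0,0,0],"fingers":0},{"translation":[-0.03,0,-0.14],"delta_rot":[0,0,0],"fingers":0},{"translation":[-0.07,0,-0.18],"delta_rot":[0,0,0],"fingers":0},{"translation":[-0.12,0,-0.22],"delta_rot":[0,0,0],"fingers":0},{"translation":[-0.17,0,-0.26],"delta_rot":[0,0,0],"fingers":0},{"translation":[-0.22,0,-0.3],"delta_rot":[0,0,0],"fingers":0},{"translation":[-0.26,0,-0.34],"delta_rot":[0,0,0],"fingers":0},{"translation":[-0.26,-0.06,-0.36],"delta_rot":[0,0,0],"fingers":0},{"translation":[-0.26,-0.13,-0.36],"delta_rot":[0,0,0],"fingers":0},{"translation":[-0.26,-0.2,-0.36],"delta_rot":[0,0,0],"fingers":0},{"translation":[-0.26,-0.27,-0.36],"delta_rot":[0,0,0],"fingers":0},{"translation":[-0.26,-0.34,-0.36],"delta_rot":[0,0,0],"fingers":0},{"translation":[-0.26,-0.41,-0.36],"delta_rot":[0,0,0],"fingers":0},{"translation":[-0.26,-0.48,-0.36],"delta_rot":[0,0,0],"fingers":0},{"translation":[-0.26,-0.55,-0.36],"delta_rot":[0,0,0],"fingers":0},{"translation":[-0.26,-0.6,-0.36],"delta_rot":[0,0,0],"fingers":0},{"translation":[-0.26,-0.6,-0.36],"delta_rot":[0,0,0],"fingers":0}]'
python3 - <<'E'
from h import *
for n,b in(("top",(150,170)),("side",(210,180))):
    c=vision.camera(n); cv2.imwrite(f"pics/{n}9.png",c["img"])
    cv2.imwrite(f"pics/{n}9z.png",cv2.resize(c["img"][b[1]:b[1]+180,b[0]:b[0]+250],None,fx=3.2,fy=3.2,interpolation=cv2.INTER_CUBIC))
E
```

```text
t: 13.15
tool_pos: [0.4268, -0.2215, 0.3167]
ee_rot: [0.022, 1.568, -0.029]
contact_force: [-0.9, 0.1, -0.2]
opening: -0.0
```

View pics/top9z.png

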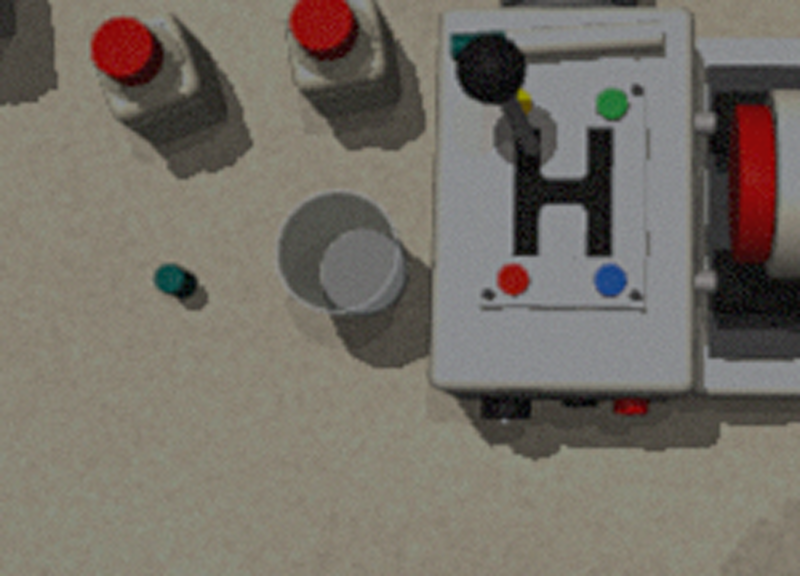

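View pics/side9z.png

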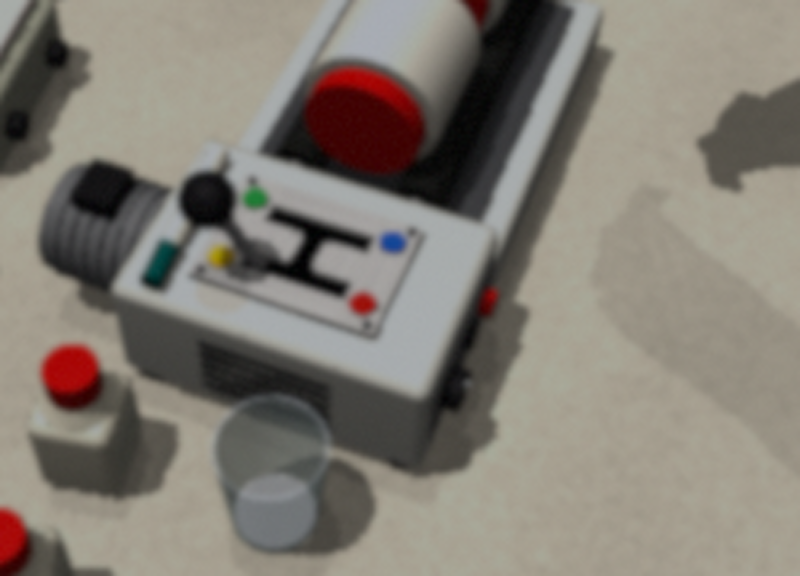

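View pics/top9.png

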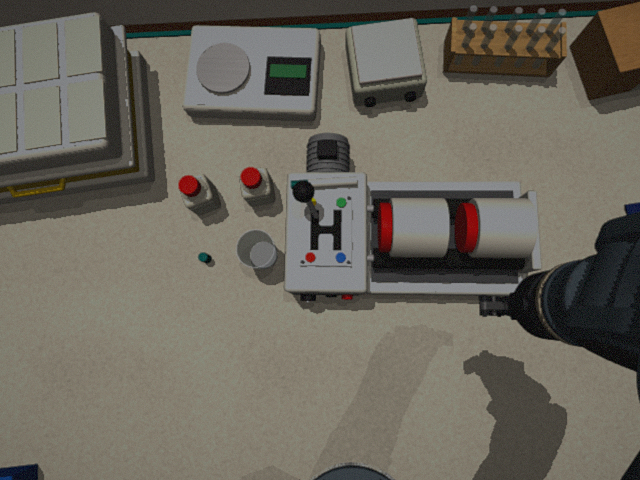

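Both views show the knob in the far left gear: at about (490,69) in the top crop and (207,199) in the side crop. The rest looks in place.

```bash
python3 - <<'E'
from h import *
t=vision.camera("top");s=vision.camera("side")
a=(150+490/3.2,170+69/3.2);b=(210+207/3.2,180+199/3.2)
for p in (tri(t,a,s,b)[0],onz(t,*a,.196),onz(s,*b,.196)):
    m=w2m(p); print(m.round(4),"fore",np.arcsin(m[0]/.18).round(3),"side",np.arcsin(m[1]/.18/.955).round(3))
for n,c in(("top",t),("side",s)):
    o=cv2.imread(f"pics/{n}0.png"); print(n)
    d=cv2.GaussianBlur(cv2.absdiff(o,c["img"]),(3,3),0).max(2)>40
    k,l,st,ce=cv2.connectedComponentsWithStats(d.astype(np.uint8))
    print([tuple(x) for x in st[1:] if x[4]>8])
o=monitor.observe();print(o["t"],np.abs(o["qd"]).max(),o["contact_force"])
E
```

```text
[0.0547 0.0375 0.1934] fore 0.309 side 0.22
[0.0532 0.0371 0.196 ] fore 0.3 side 0.217
[0.0544 0.0393 0.196 ] fore 0.307 side 0.231
top
[(np.int32(292), np.int32(182), np.int32(32), np.int32(39), np.int32(531)), (np.int32(477), np.int32(215), np.int32(163), np.int32(199), np.int32(13260)), (np.int32(290), np.int32(235), np.int32(34), np.int32(41), np.int32(744)), (np.int32(477), np.int32(297), np.int32(3), np.int32(5), np.int32(9)), (np.int32(483), np.int32(297), np.int32(6), np.int32(5), np.int32(16)), (np.int32(463), np.int32(351), np.int32(103), np.int32(129), np.int32(6643)), (np.int32(585), np.int32(430), np.int32(55), np.int32(50), np.int32(1145)), (np.int32(618), np.int32(447), np.int32(22), np.int32(33), np.int32(378)), (np.int32(275), np.int32(450), np.int32(135), np.int32(30), np.int32(1764)), (np.int32(539), np.int32(459), np.int32(7), np.int32(6), np.int32(21)), (np.int32(533), np.int32(460), np.int32(18), np.int32(20), np.int32(85)), (np.int32(356), np.int32(469), np.int32(11), np.int32(11), np.int32(30)), (np.int32(530), np.int32(468), np.int32(6), np.int32(9), np.int32
[... 1162 characters left out ...]
int32(20), np.int32(21), np.int32(254)), (np.int32(579), np.int32(254), np.int32(16), np.int32(17), np.int32(132)), (np.int32(319), np.int32(269), np.int32(21), np.int32(15), np.int32(219)), (np.int32(596), np.int32(298), np.int32(44), np.int32(17), np.int32(112)), (np.int32(613), np.int32(327), np.int32(27), np.int32(40), np.int32(474)), (np.int32(628), np.int32(353), np.int32(12), np.int32(16), np.int32(109)), (np.int32(576), np.int32(354), np.int32(33), np.int32(6), np.int32(112)), (np.int32(515), np.int32(363), np.int32(8), np.int32(8), np.int32(33)), (np.int32(509), np.int32(369), np.int32(116), np.int32(57), np.int32(2650))]
13.35 0.017940123442548063 [0.1988189  0.70382952 0.21638261]
```

The lever is home (fore about 0.30–0.31), and apart from the lever and the robot, only shadows changed in the pictures. Handing in.

```bash
python3 -c "
from rig import job
print(job.close_job())"
```

```text
the job is handed in; nothing more can be done
None
```

The lever is now fully home in the yellow gear (far left), and I handed the job in at about 13 s. With the fingers shut and no gripping, I pushed the knob straight along the left column from the near left (red) gear through neutral. It needed about 3 N along the push, rising to 6–7 N where it met the soft stop. I then backed off and moved the arm clear.

**Last checks:**
- **Lever position:** the two cameras give a fore angle of 0.300 to 0.309 rad and a side angle of 0.217 to 0.231 rad. That is fully home in the left column; the difference between the views fits the 2 mm calibration.
- **Surroundings:** comparing pictures from before and after shows changes only at the lever, the robot and their shadows. No jar, bottle, beaker, marker or cap shows any movement.
- **Robot:** the wrist force is back to noise level, so nothing is being touched.

**Setback:** on the way in, joint 6 reached its range limit and stopped a sideways move short. The arm held there without touching anything, so I turned the gripper half a turn the other way before pushing.

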